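Find the full-depth airless bottle with the depth gauge

ROBOT

A 6-joint arm with a two-finger parallel gripper is mounted at the origin on the work surface. World frame = base frame: x ahead of the robot, y to its left, z up, the work surface at z = 0. Lengths are in mm, angles in degrees, forces in N, time in s.
With the tool pointing down it reaches from about 300 to 850 mm from the base axis. Payload 4.2 kg.
Tool frame: the origin (TCP) lies midway between the tips of the shut fingers; the grasp point (between the pads) lies 19 mm behind it; z points along the fingers, y is the line along which they close (so a half turn about z gives the same grasp; the last joint's range is limited). The gripper opens to 91 mm and grips with 3 to 60 N. Pads are 32 mm wide; open, the fingers measure 118 mm over their backs; the gripper's body (76 mm by 178 mm) begins 60 mm behind the grasp point.
Start: joints at [-66.921, 18.312, 89.639, -0, 72.044, -1.146], TCP at [235.937, -524.385, 184.976] pointing down, gripper open.
Joint ranges: [-177.97, 177.97], [-48.28, 115.42], [12.27, 149.76], [-77.06, 257.06], [2.81, 150.46], [-146.56, 146.56]. Speed limits (degrees/s): [147.25, 147.25, 180, 180, 180, 180].

INTERFACE

Orientations are given as [roll, pitch, yaw] about the fixed x, y, z axes, in that order (R = Rz(yaw) Ry(pitch) Rx(roll)).
In Python, from workcell import env gives the robot as it stands.
- The arm moves only by the shell command python3 -m jog 'ROWS' [FORCE]. ROWS is a JSON object of lists of equal length, an entry for each row: "jaw": the finger opening in mm, from 0 to 91.2; "slide": the shift along the tool's x, y, z in units of 30 mm (1.0 is 30 mm), a list of three; "spin": the turn about the tool's z in units of 8 degrees (1.0 is 8 degrees). In form: {"jaw": [jaw, ...], "slide": [[dx, dy, dz], ...], "spin": [spin, ...]}. A call has 1 to 10 rows; each row shifts and turns the commanded pose from where the row before left it, along the tool's axes as they then stand; what a row does not reach is not made up. A row lasts 1/10 s, in which the tool goes at most 50 mm and 8.59 degrees, less where a joint would pass 70% of its speed; a pose out of reach is approached as far as the arm can. A call is refused whole if a number of a shift passes 1 or a number of a turn 1, either way. A call with a gripper value outside its range is refused whole. The fingers move at their own pace and stop on an object; FORCE is the grip in N (left out, the last holds). Time passes only in rows, so rows that do not move let the fingers close. It gives the time, the measured TCP pose, the force, the opening and the grip force at its end, in the units of the state.
- env.state(): the state, without advancing time (a new reading comes with each control period).
- env.grab_frame(name): name is "scene" or "top" or "wrist"; returns the picture (420x560x3 uint8, red, green, blue); there is no depth.
- env.camera_model(name): a dict with "fx", "fy", "cx", "cy" (pixels), "camera_from_world" (4x4, takes a point from world to camera coordinates). Camera axes: x right, y up, looking along -z (the intrinsics and any distortion apply to the point x, -y, -z); pixel columns grow to the right and rows downward; lengths in mm; the calibration is good to about 2 mm. The wrist camera is an equidistant fisheye: a pixel r from the principal point sees the ray r / f radians off the axis. A picture is of the moment at which its call begins: read the wrist's pose just before it. camera_model takes no time and is no camera call; for the wrist camera it gives the pose at the moment of the call.
- env.job_done(): hands the job in; it is judged then, once.
The state is a dict: "time_s": time; "qpos": joint angles; "qvel": joint speeds; "effort": joint torques, N m; "ee_pos": TCP position; "ee_rot": TCP orientation; "force": force on the tool from outside, world axes, zero at the start; "torque": the same for the moment, N m; "gripper_width": finger opening in mm; "gripper_force": force on a finger pad.
Only numpy, scipy, OpenCV 4.12 (cv2) and the standard library are available. Lean on these libraries where they do the work, as an engineer would, in place of code of your own. Each camera call takes 0.05 s, during which the arm holds its last target. There are 200 camera calls.

TASK

One of the three open bottles in the white tray has its full depth; the other two were moulded short. Take the depth gauge from its stand and press its rod down into a bottle, gently and never so hard that the handle's spring cushion is run to its stop, until the piston inside bottoms; if the groove on the rod then still stands clear above the rim, the bottle is short, so try another. Leave the gauge standing, let go, in the bottle where the groove comes level with the rim, and leave the loose things on the bench where they are.

Things in the scene. Friction and masses are not known exactly. Their poses are not given: they have to be found in the camera images.
- gauge: Depth gauge, 145 mm tall, 140 g: a black round grip, 26 mm diameter, 95 to 145 mm above the origin, sprung on a steel rod of 19 mm diameter that points down. It starts upright in the stand. Origin on the axis at the rod's tip (cushion relaxed); z runs up along the rod from tip to grip. Grasp the grip across its diameter about 122 mm above the origin
- rod_tip (a point): centre of the rod's flat lower end (11 mm across; the nose widens to 19 mm over the first 6 mm). z up along the rod
- rod_mark (a point): the mark: a 3 mm wide turned groove round the rod, 75 mm above its tip, 20 mm below the grip; this point is at the groove's mid-height on the axis. Tip and mark are both on the rod, so pressing the cushion does not change the 75 mm
- rod (a joint): spring cushion between grip and rod, in m: 0 relaxed, grows as the rod is pushed up into the grip, stop at 0.010. 2.2 N per mm, no preload (22 N at the stop). Run to its stop means above 0.0095
- stand: aluminium block 70 x 70 x 55 mm, fixed, with an upright hole 20.5 mm wide and 45 mm deep that holds the gauge. Origin under its centre
- tray: white tray, 85 x 215 mm, fixed, with three identical open round grey bottles (40 mm diameter, rims 110 mm above the bench, bores 21.5 mm wide) fixed upright in a row along its y axis, 60 mm apart. Origin under its centre. Which bottle is the full-depth one changes from start to start and cannot be seen
- rim_left (a point): centre of the mouth, at rim height, of the bottle at the tray's +y end. z up. In each bore a white piston starts with its top 12 to 30 mm below the rim. It slides down only under a push of 5 to 9 N, does not come back, and stops firmly
- rim_middle (a point): the same for the middle bottle. Piston stop in the full-depth bottle: 75 mm below the rim (groove level with the rim); in the two short ones at least 10 mm higher (groove 10 mm or more above the rim)
- rim_right (a point): the same for the bottle at the tray's -y end
- vial_a: loose capped grey bottle, 33 mm diameter, 82 mm tall, a bystander. Origin under its centre
- vial_b: another loose capped bottle like vial_a, a bystander
- tape: loose roll of clear tape lying flat, 90 mm diameter, 24 mm high, a bystander. Origin under its centre
Things that resemble listed ones, but are neither listed nor needed, are in the scene too. Of the things that look like the tray, take the one that is nearest to the robot's base at the start. Leave any pink look-alike of the gauge alone.

How it is judged (in metres and radians):
At the end, for the whole second after the job is handed in: The gauge stands released and at rest, upright within 0.1 rad, in a bottle with its groove level with that bottle's rim within 2.5 mm and centred within 4 mm (only possible in the full-depth bottle), cushion relaxed (under 2 mm); vials and tape within 30 mm of where they started (((horizontal distance between rod_mark and rim_left below 0.004 m and z of rod_mark in the frame of rim_left between -0.0025 and 0.0025 m) or (horizontal distance between rod_mark and rim_middle below 0.004 m and z of rod_mark in the frame of rim_middle between -0.0025 and 0.0025 m) or (horizontal distance between rod_mark and rim_right below 0.004 m and z of rod_mark in the frame of rim_right between -0.0025 and 0.0025 m)) and angle between rod_mark's own z axis and vertical below 0.1 rad and linear speed of gauge below 0.02 m/s and value of joint rod below 0.002 m and distance of each of vial_a, vial_b, tape from where it was at the start of the episode below 0.03 m); the robot touches nothing.
It fails at once if the gauge's spring cushion is run to its stop (above 9.5 mm) (value of joint rod above 0.0095 m).
It fails at once if a loose bystander is shoved away (more than 30 mm) (distance of any of vial_a, vial_b, tape from where it was at the start of the episode above 0.03 m).
It also fails if it takes over 61 s, if anything falls off the work surface, if the arm or the gripper's body presses on something with over 40 N, if the wrist force passes 120 N, or if a joint passes its speed limit or range.

## Working session

There is one attempt and no reset: what is moved stays moved. The work goes in short steps, Python scripts to look and compute and a shell command to move; the robot and the scene stay as the last step left them, time stands still between calls to the robot, and variables do not carry over. Pictures are saved under pics/ and viewed, at most 10 in all, crops included, and the job is handed in when it is done.

```bash
ls; mkdir -p pics
python3 - <<'E'
from workcell import env
import cv2,numpy as np
a=[env.grab_frame(n) for n in("scene","top","wrist")]
for n,i in zip(("scene","top","wrist"),a): cv2.imwrite(f"pics/{n}0.png",i[:,:,::-1])
for n in("scene","top"):
  m=env.camera_model(n);print(n,m["fx"],m["cx"],m["cy"],{k:v for k,v in m.items() if k not in("fx","fy","cx","cy","camera_from_world")});c=np.array(m["camera_from_world"]);print(np.round(-c[:3,:3].T@c[:3,3]))
print(env.state())
E
```

```text
pics
scene 456.9745763650946 282.6415624387727 207.46010908443768 {}
[1031.  305.  925.]
top 520.4261970215726 285.50201584534847 201.92703975936584 {}
[ 364. -150. 1291.]
{'time_s': 0.15, 'qpos': array([-6.69217817e+01,  1.83433854e+01,  8.96893913e+01,  8.62406186e-04,
        7.20443652e+01, -1.14543595e+00]), 'qvel': array([ 0.09125375, -0.00490113, -0.25671011,  0.03664666,  0.01242086,
        0.00493335]), 'effort': array([ 6.10470815e-04, -4.12773800e+01, -2.32155704e+01,  7.27878953e-02,
        4.34172316e-02, -1.00086745e-04]), 'ee_pos': array([ 235.76986859, -523.98653322,  184.31835482]), 'ee_rot': array([-1.79922890e+02, -2.36197125e-03,  2.42233862e+01]), 'force': array([0.54684105, 0.41422422, 1.34243842]), 'torque': array([0.01216866, 0.00928697, 0.00442871]), 'gripper_force': 0.0, 'gripper_width': 91.31387984476945}
```

View pics/scene0.png

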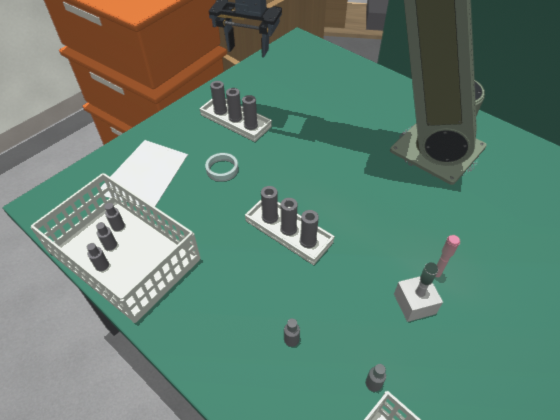

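View pics/top0.png

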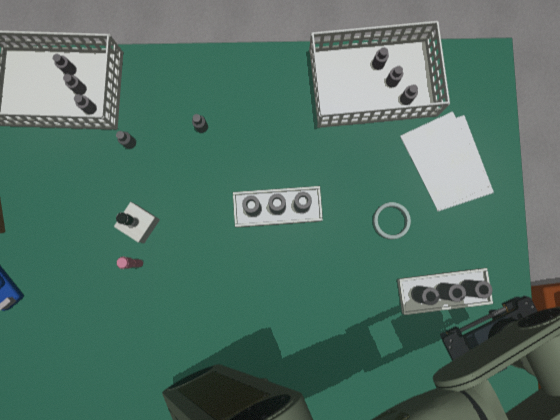

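Scene: the trays with three open bottles are at (290,228) and (235,117), the stand with the black gauge is at (420,295), and the pink look-alike is at (450,255). Top: trays at (277,206) and (445,290), stand (136,222), gauge grip (125,218), pink (128,263), vials (125,138) and (199,122), tape (392,220). I'll measure these now.

```bash
cat > h.py <<'E'
import numpy as np, cv2
from workcell import env
def ray(m,u,v,fish=False):
    c=np.array(m["camera_from_world"]);x=(u-m["cx"])/m["fx"];y=(v-m["cy"])/m["fy"]
    if fish:
        r=np.hypot(x,y);s=np.sin(r)/r if r>1e-9 else 1;d=np.array([x*s,-y*s,-np.cos(r)])
    else: d=np.array([x,-y,-1.])
    return -c[:3,:3].T@c[:3,3], c[:3,:3].T@d
def onz(m,u,v,z,fish=False):
    o,d=ray(m,u,v,fish);return o+d*(z-o[2])/d[2]
def white(img,box):
    x0,y0,x1,y1=box;h=cv2.cvtColor(img,cv2.COLOR_RGB2HSV)
    k=((h[...,1]<60)&(h[...,2]>120)).astype(np.uint8);b=np.zeros_like(k);b[y0:y1,x0:x1]=k[y0:y1,x0:x1]
    return b
E
python3 - <<'E'
from h import *
m=env.camera_model("top");s=env.camera_model("scene")
I=cv2.imread("pics/top0.png")[:,:,::-1].copy()
for n,b in(("trayA",(225,178,330,235)),("trayB",(392,262,496,320))):
    k=white(I,b);r=cv2.minAreaRect(cv2.findNonZero(k));p=cv2.boxPoints(r)
    q=np.array([onz(m,*x,12)for x in p]);c=q.mean(0);print(n,np.round(q[:,:2]).tolist(),np.round(c[:2],1),"dist",np.hypot(*c[:2]),"edges",np.linalg.norm(q[0]-q[1]),np.linalg.norm(q[1]-q[2]))
k=white(I,(105,195,165,245));r=cv2.minAreaRect(cv2.findNonZero(k));q=np.array([onz(m,*x,55)for x in cv2.boxPoints(r)]);print("stand",np.round(q[:,:2]).tolist(),q.mean(0))
# rough rims, top
for u,v in((251,204),(277,203),(302,201)):print(np.round(onz(m,u,v,110),1))
print("grip top?",onz(m,125,218,155))
for n,u,v in(("va",125,138),("vb",199,122),("tape",392,220),("pink",128,263)):print(n,onz(m,u,v,30).round())
J=cv2.imread("pics/scene0.png")
a=cv2.resize(cv2.imread("pics/top0.png")[170:245,100:335],None,fx=3,fy=3,interpolation=3)
b=cv2.resize(J[175:325,240:475],None,fx=2,fy=2,interpolation=3)
a=a[:,:705];b=cv2.copyMakeBorder(b,0,0,0,705-470,0)
cv2.imwrite("pics/crop1.png",np.vstack([a,b]))
E
```

```text
trayA [[553.0, -20.0], [565.0, -239.0], [478.0, -243.0], [466.0, -26.0]] [ 515.6 -132. ] dist 532.2370467640758 edges 219.22085794796277 87.62184406498871
trayB [[333.0, -425.0], [356.0, -644.0], [268.0, -650.0], [246.0, -432.0]] [ 300.7 -537.8] dist 616.1298584457769 edges 220.34297602194735 87.67434732037952
stand [[468.0, 259.0], [529.0, 221.0], [489.0, 160.0], [429.0, 199.0]] [478.8024233  209.93061014  55.        ]
[509.2 -73.6 110. ]
[ 510.5 -133.1  110. ]
[ 514.1 -190.3  110. ]
grip top? [477.50948943 199.94229814 155.        ]
va [689. 243.  30.]
vb [727.  59.  30.]
tape [ 474. -411.   30.]
pink [381. 229.  30.]
```

View pics/crop1.png

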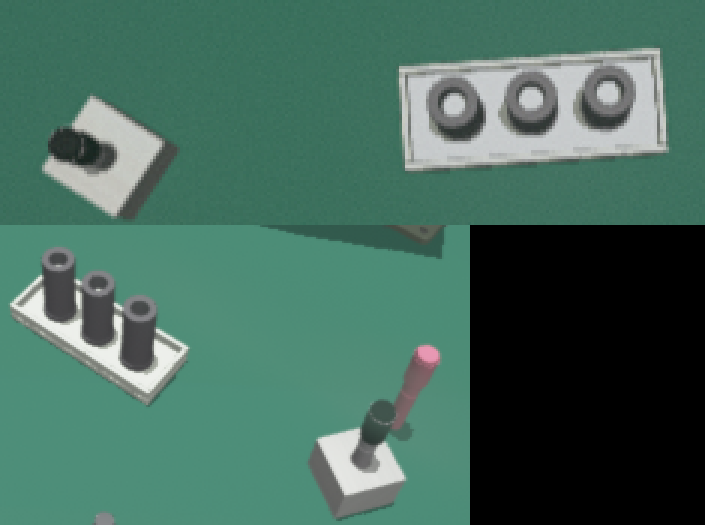

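The targets are clear. Tray A at (516,-132) is 532 mm from the base, while the look-alike is at 616 mm. The black gauge is in the stand near (479,210), and the pink one stays alone. Next I'll turn the tool to yaw 0, rise and cross over.

```bash
python3 -m jog '{"jaw":[91,91,91,91,91,91,91,91,91,91],"slide":[[0,0,-0.8],[0,0,-0.8],[0,0,-0.8],[0,0,-0.1],[0.33,-1,0],[0.33,-1,0],[0.33,-1,0],[0.33,-1,0],[0.33,-1,0],[0.33,-1,0]],"spin":[1,1,1,0.03,0,0,0,0,0,0]}' 10
python3 -m jog '{"jaw":[91,91,91,91,91,91,91,91,91,91],"slide":[[0.33,-1,0],[0.33,-1,0],[0.33,-1,0],[0.33,-1,0],[0.33,-1,0],[0.33,-1,0],[0.33,-1,0],[0.33,-1,0],[0.33,-1,0],[0.33,-1,0]],"spin":[0,0,0,0,0,0,0,0,0,0]}'
python3 -m jog '{"jaw":[91,91,91,91,91,91],"slide":[[0.33,-1,0],[0.33,-1,0],[0.33,-1,0],[0.33,-1,0],[0,0,0],[0,0,0]],"spin":[0,0,0,0,0,0]}'
cat > snap.py <<'E'
from h import *
import sys
m=env.camera_model("wrist");I=env.grab_frame("wrist");cv2.imwrite("pics/"+sys.argv[1]+".png",I[:,:,::-1])
import pickle;pickle.dump((m,env.state()),open(sys.argv[1]+".pkl","wb"))
s=env.state();print(s["time_s"],s["ee_pos"].round(1),s["ee_rot"].round(1),s["force"].round(1));c=np.array(m["camera_from_world"]);print(m["fx"],(-c[:3,:3].T@c[:3,3]).round(),(c[2,:3]).round(2))
E
python3 snap.py w1
```

```text
time_s: 1.15
ee_pos: [295.1, -342.6, 258.5]
ee_rot: [-179.9, 0.1, 0.2]
force: [0.3, 0.7, 0.3]
gripper_width: 91.0
gripper_force: 0.0
time_s: 2.15
ee_pos: [393.9, -43.1, 258.7]
ee_rot: [-180.0, 0.1, 0.2]
force: [0.9, 0.0, 0.1]
gripper_width: 90.8
gripper_force: 0.0
time_s: 2.75
ee_pos: [433.4, 75.6, 258.7]
ee_rot: [179.9, 0.1, 0.2]
force: [0.3, 0.4, -0.3]
gripper_width: 90.8
gripper_force: 0.0
2.8 [433.4  75.1 259. ] [1.799e+02 1.000e-01 1.000e-01] [-0.2  0.1  0.4]
325.19226210127806 [506.  77. 458.] [0.26 0.   0.97]
```

View pics/w1.png

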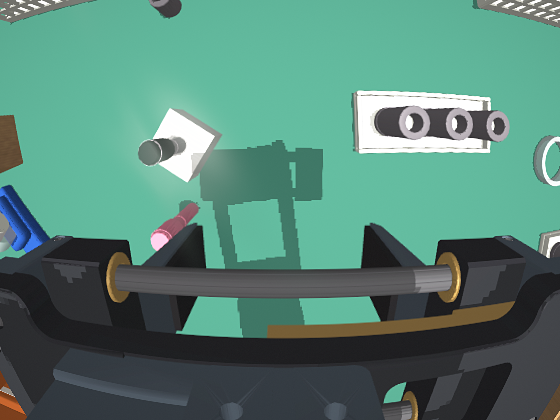

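The wrist view shows the grip top at (152,152), the stand top around (190,145), rims at (413,121), (458,122) and (495,124), and pink at (162,238). I'll refine these numerically.

Run:
```python
from h import *
import pickle
m,_=pickle.load(open("w1.pkl","rb"));I=cv2.imread("pics/w1.png")[:,:,::-1].copy()
for u,v in((413,121),(458,122),(495,124)):print("rough",onz(m,u,v,110,1).round(1))
h=cv2.cvtColor(I,cv2.COLOR_RGB2HSV)
print(I[121,398:432].tolist())
print("grip",onz(m,152,152,155,1).round(1))
k=white(I,(140,100,225,190));c,_=cv2.findContours(k,0,2);c=max(c,key=cv2.contourArea)
r=cv2.minAreaRect(c);q=np.array([onz(m,*p,55,1) for p in cv2.boxPoints(r)]);print("stand",q.mean(0),np.linalg.norm(q[0]-q[1]),np.linalg.norm(q[1]-q[2]))
a=cv2.resize(cv2.imread("pics/w1.png")[85:165,350:515],None,fx=4,fy=4,interpolation=3);b=cv2.resize(cv2.imread("pics/w1.png")[100:190,130:230],None,fx=3,fy=3,interpolation=3)
b=cv2.copyMakeBorder(b,0,0,0,a.shape[1]-b.shape[1],0);cv2.imwrite("pics/c2.png",np.vstack([a,b]))
```

```text
rough [512.6 -68.2 110. ]
rough [ 516.3 -127.7  110. ]
rough [ 519.4 -184.3  110. ]
[[90, 87, 90], [183, 176, 182], [212, 203, 210], [206, 197, 203], [200, 191, 197], [196, 187, 195], [188, 180, 187], [210, 203, 210], [255, 255, 255], [255, 255, 255], [255, 255, 255], [255, 255, 255], [255, 255, 255], [255, 255, 255], [227, 227, 215], [120, 118, 114], [63, 60, 64], [69, 65, 69], [70, 66, 70], [70, 67, 70], [70, 66, 70], [68, 65, 68], [69, 66, 69], [67, 65, 68], [66, 64, 68], [155, 149, 153], [202, 194, 200], [199, 191, 198], [194, 186, 192], [190, 182, 189], [190, 182, 188], [173, 166, 172], [73, 70, 73], [67, 64, 67]]
grip [480.5 205.8 155. ]
stand [477.01174758 210.74552156  55.        ] 89.99251791295647 93.60135841717641
```

View pics/c2.png

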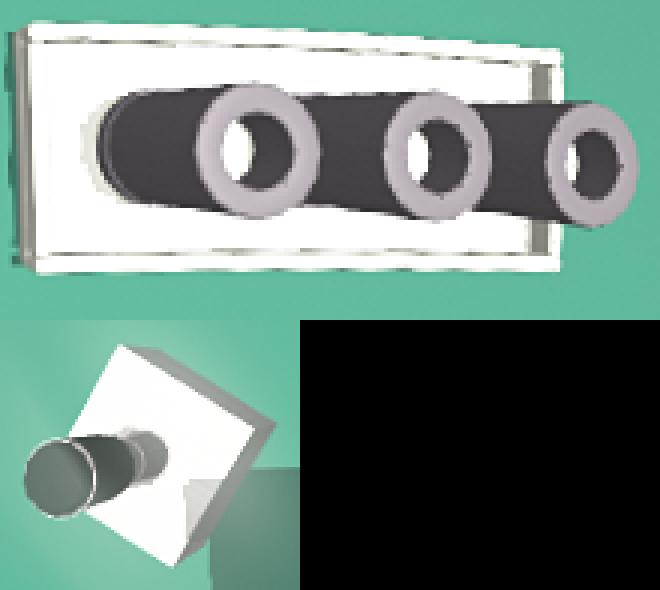

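Crop: the rim centres are at about (414.4,122.6), (459.4,123.9) and (498.1,125.9) in the full image, and the grip's top disc is centred at about (149.6,152.5).

Run:
```python
from h import *
import pickle
m,_=pickle.load(open("w1.pkl","rb"));t=env.camera_model("top")
for p in((414.4,122.6),(459.4,123.9),(498.1,125.9)):print("rim",onz(m,*p,110,1).round(1))
print("grip",onz(m,149.6,152.5,155,1).round(1),"top cam",onz(t,122.5,217.5,155).round(1))
for p in((170.5,108),(214,142),(187,181),(150,125)): print(onz(m,*p,55,1).round(1))
# size check
a=onz(m,350+196/4,85+151/4,110,1);b=onz(m,350+320/4,85+151/4,110,1);print("rim dia",np.linalg.norm(a-b))
```

```text
rim [510.9 -70.  110. ]
rim [ 514.2 -129.8  110. ]
rim [ 517.5 -189.6  110. ]
grip [480.1 208.4 155. ] top cam [478.7 205.4 155. ]
[527.8 220.   55. ]
[482.  163.3  55. ]
[432.5 201.2  55. ]
[507.6 249.5  55. ]
rim dia 38.72552343227837
```

```bash
python3 -m jog '{"jaw":[91,91,91,91,91,91,91],"slide":[[0.4,-1,0],[0.4,-1,0],[0.4,-1,0],[0.35,-1,0],[0,-0.35,0],[0,0,0],[0,0,0]],"spin":[0,0,0,0,0,0,0]}'
python3 snap.py w2
```

```text
time_s: 3.5
ee_pos: [480.1, 204.5, 259.8]
ee_rot: [179.9, 0.0, -0.0]
force: [0.1, 0.9, 0.8]
gripper_width: 90.9
gripper_force: 0.0
3.55 [480.2 204.4 260. ] [ 1.799e+02  0.000e+00 -1.000e-01] [-0.1  0.3  0.8]
325.19226210127806 [553. 206. 459.] [ 0.26 -0.    0.97]
```

View pics/w2.png

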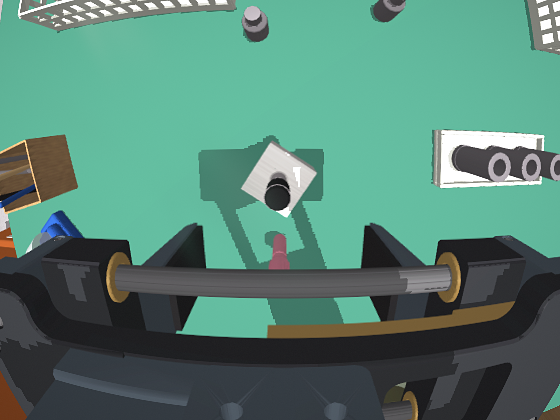

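The grip's top disc is at (277,195), between the fingers, with pink behind at (280,248).

```bash
python3 - <<'E'
from h import *
import pickle
m,_=pickle.load(open("w2.pkl","rb"));I=cv2.imread("pics/w2.png")
g=I.max(2)[165:225,240:320];k=(g<60).astype(np.uint8)
c,_=cv2.findContours(k,0,2);c=max(c,key=cv2.contourArea)
print(cv2.boundingRect(c),cv2.minEnclosingCircle(c))
E
python3 - <<'E'
from h import *
import pickle
m,_=pickle.load(open("w2.pkl","rb"))
for v in(193,195,197):print(onz(m,277.5,v,155,1).round(1))
E
```

```text
(25, 20, 25, 25) ((37.036231994628906, 32.31159591674805), 12.483589172363281)
[485.4 210.8 155. ]
[483.4 210.8 155. ]
[481.4 210.8 155. ]
```

```bash
python3 -m jog '{"jaw":[91,91,91,91,91,91,91,91],"slide":[[0.02,-0.22,0.6],[0,0,0.8],[0,0,0.8],[0,0,0.8],[0,0,0.8],[0,0,0.8],[0,0,0.3],[0,0,0]],"spin":[0,0,0,0,0,0,0,0]}'
python3 -m jog '{"jaw":[60,45,35,28,22,18,16,16,16,16],"slide":[[0,0,0],[0,0,0],[0,0,0],[0,0,0],[0,0,0],[0,0,0],[0,0,0],[0,0,0],[0,0,0],[0,0,0]],"spin":[0,0,0,0,0,0,0,0,0,0]}' 40
```

```text
time_s: 4.35
ee_pos: [480.4, 211.4, 112.2]
ee_rot: [179.9, 0.1, -0.1]
force: [0.7, 0.6, -1.0]
gripper_width: 91.2
gripper_force: 0.0
time_s: 5.35
ee_pos: [481.2, 212.6, 112.9]
ee_rot: [180.0, 0.0, -0.0]
force: [0.7, 0.6, -0.2]
gripper_width: 23.6
gripper_force: 40.0
```

```bash
python3 -m jog '{"jaw":[16,16,16,16,16,16,16,16,16],"slide":[[0,0,-0.3],[0,0,-0.6],[0,0,-0.6],[0,0,-0.6],[0,0,-0.7],[0,0,-0.9],[0,0,-0.9],[0,0,0],[0,0,0]],"spin":[0,0,0,0,0,0,0,0,0]}'
python3 -m jog '{"jaw":[16,16,16,16,16,16,16,16,16,16],"slide":[[0.2,0.7,0],[0.2,0.9,0],[0.2,0.9,0],[0.2,0.9,0],[0.2,0.9,0],[0,0.9,0],[0,0.9,0],[0,0.9,0],[0,0,0],[0,0,0]],"spin":[0,0,0,0,0,0,0,0,0,0]}'
python3 snap.py w3
python3 - <<'E'
from h import *
for n in("scene","top"): cv2.imwrite(f"pics/{n}3.png",env.grab_frame(n)[:,:,::-1])
w=cv2.imread("pics/w3.png");s=cv2.imread("pics/scene3.png")
a=cv2.resize(w[100:260,200:440],None,fx=2.5,fy=2.5,interpolation=3)
b=cv2.resize(s[100:260,180:420],None,fx=2.5,fy=2.5,interpolation=3)
cv2.imwrite("pics/c3.png",cv2.resize(np.vstack([a,b]),None,fx=.74,fy=.74))
E
```

```text
time_s: 6.25
ee_pos: [481.1, 212.6, 251.0]
ee_rot: [-180.0, -0.0, -0.0]
force: [0.4, 0.5, -1.1]
gripper_width: 24.1
gripper_force: 40.0
time_s: 7.25
ee_pos: [510.3, 2.5, 249.5]
ee_rot: [-180.0, 0.2, -0.1]
force: [0.3, 0.3, -1.2]
gripper_width: 24.7
gripper_force: 40.0
7.3 [510.5   3.  249.7] [-1.8e+02  1.0e-01 -0.0e+00] [-0.2  0.3 -1.2]
325.19226210127806 [583.   3. 449.] [ 0.26 -0.    0.97]
```

View pics/c3.png

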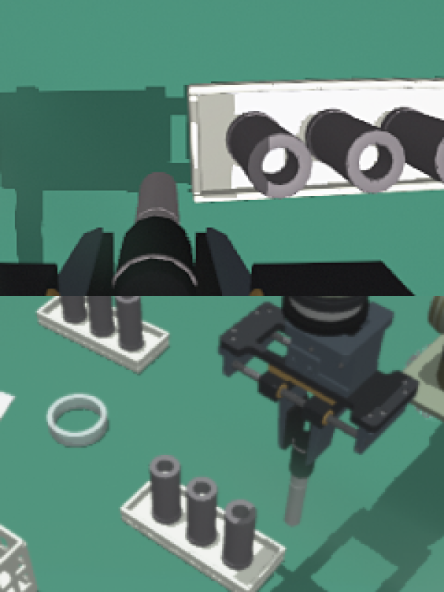

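The gauge is held straight. The rod end is at about (285,194) in the wrist frame and the left rim centre at about (350,189). Now the relative offsets.

Run:
```python
from h import *
import pickle
m,s=pickle.load(open("w3.pkl","rb"));I=cv2.imread("pics/w3.png").astype(int)
for v in(196,200,205,210):
  print(v,I[v,268:304,2].tolist())
print("col",I[188:204,285].tolist())
for p in((350.2,189.1),(402.4,187.6)):print("rim",onz(m,*p,110,1).round(1))
for z in(146.7,152.7):print("tip arc",onz(m,285.1,193.5,z,1).round(1))
h=I[100:260,200:440]
# rim left: light ring extents
b=((abs(I[...,0]-I[...,1])<14)&(I.max(2)>95)).astype(np.uint8)
print("rowrim",[ "".join(map(str,b[v,325:378])) for v in (181,185,189,193,197)])
```

```text
196 [51, 51, 51, 51, 51, 51, 50, 49, 50, 58, 81, 92, 92, 91, 92, 92, 92, 90, 90, 90, 90, 88, 88, 88, 90, 74, 45, 48, 48, 49, 48, 49, 48, 48, 45, 84]
200 [52, 51, 50, 51, 51, 50, 49, 65, 84, 91, 91, 92, 92, 92, 93, 92, 91, 91, 91, 90, 90, 88, 88, 87, 86, 86, 85, 82, 78, 77, 78, 78, 78, 78, 76, 95]
205 [78, 78, 79, 78, 79, 78, 68, 72, 90, 90, 91, 93, 92, 91, 92, 91, 90, 89, 90, 89, 88, 88, 88, 88, 88, 88, 86, 82, 78, 78, 77, 78, 79, 78, 77, 77]
210 [78, 78, 78, 77, 78, 78, 84, 90, 91, 91, 90, 92, 92, 90, 89, 89, 88, 90, 89, 89, 88, 88, 88, 87, 88, 88, 86, 85, 81, 78, 77, 77, 77, 79, 78, 77]
col [[80, 94, 50], [80, 93, 49], [81, 94, 50], [79, 94, 47], [79, 94, 45], [90, 86, 95], [89, 87, 92], [88, 86, 91], [88, 85, 90], [88, 85, 90], [89, 88, 93], [87, 86, 89], [88, 86, 91], [88, 86, 90], [87, 87, 90], [87, 86, 90]]
rim [512.  -68.7 110. ]
rim [ 514.3 -129.   110. ]
tip arc [515.3   1.7 146.7]
tip arc [516.7   1.8 152.7]
rowrim ['00000000000011100000111111111100111111111100000000000', '10000000001100000111111111111100000011111111110000000', '11111000000000001111111111111000000001111111111111111', '11111111000000000011111100000000000011111111111111111', '11111111110000000000000000000000111111111111111111111']
```

```bash
python3 -m jog '{"jaw":[16,16,16,16,16,16,16,16],"slide":[[0.05,0.6,0],[0,0.9,0],[0,0.87,0],[0,0,0.3],[0,0,0.3],[0,0,0.2],[0,0,0],[0,0,0]],"spin":[0,0,0,0,0,0,0,0]}'
python3 snap.py w4
python3 - <<'E'
from h import *
w=cv2.imread("pics/w4.png");s=env.grab_frame("scene")[:,:,::-1].copy();cv2.imwrite("pics/scene4.png",s)
a=cv2.resize(w[150:240,230:380],None,fx=4,fy=4,interpolation=3)
b=cv2.resize(s[170:230,240:340],None,fx=4,fy=4,interpolation=3)
b=cv2.copyMakeBorder(b,0,0,0,200,0)
cv2.imwrite("pics/c4.png",np.vstack([a,b])[:600])
E
```

```text
time_s: 8.2
ee_pos: [512.7, -67.7, 226.8]
ee_rot: [-180.0, 0.0, 0.1]
force: [0.3, -0.2, -1.7]
gripper_width: 24.2
gripper_force: 40.0
8.25 [512.9 -67.8 227.1] [180.  -0.   0.] [ 0.3 -0.  -0.6]
325.19226210127806 [585. -67. 426.] [ 0.26 -0.    0.97]
```

View pics/c4.png

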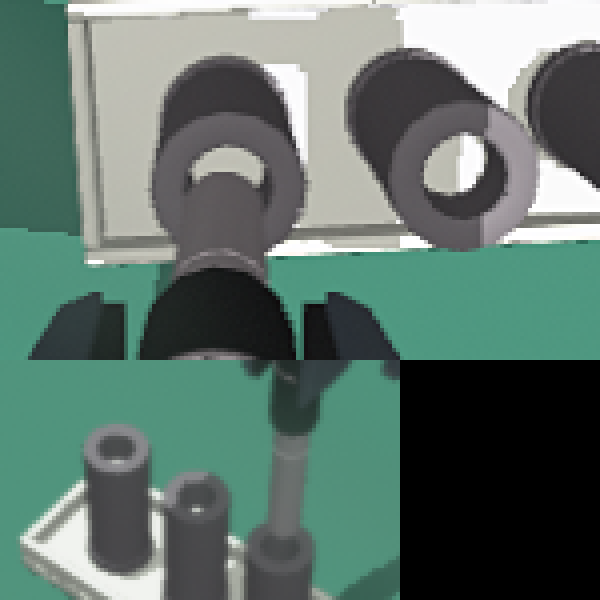

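The tip is above the left mouth. In crop pixels, the ring is centred at about (229,186), the rod end at column 227, and the tip's front arc at row 173.

Run:
```python
from h import *
import pickle
m,s=pickle.load(open("w4.pkl","rb"));f=lambda u,v,z:onz(m,230+(u+.5)/4-.5,150+(v+.5)/4-.5,z,1).round(1)
print("cx",m["cx"],m["cy"])
print("rim top edge",f(229,112,110),"hole top",f(230,147,110),"L",f(152,188,110),"R",f(305,188,110),"mid rim",f(464,176,110),"mid hole top/bot",f(464,130,110),f(464,218,110))
print("tip arc",f(227,173,124),"nose shoulder L/R",f(182,210,132),f(265,210,132))
```

```text
cx 283.0516410413484 206.50408554561875
rim top edge [530.9 -70.3 110. ] hole top [522.1 -70.6 110. ] L [511.6 -51.1 110. ] R [511.7 -89.4 110. ] mid rim [ 514.9 -129.7  110. ] mid hole top/bot [ 526.7 -129.2  110. ] [ 504.  -130.2  110. ]
tip arc [518.6 -69.7 124. ] nose shoulder L/R [511.5 -59.2 132. ] [511.5 -78.5 132. ]
```

The offsets are small: +0.5 mm in x and -1.3 mm in y. I'll correct them and descend under a force gate, which stops the chain when the vertical push rises.

```bash
cat > ok.py <<'E'
import sys
from workcell import env
s=env.state();f=s["force"];print(round(s["time_s"],2),"z",s["ee_pos"].round(1),"F",f.round(1))
sys.exit(not(f[2]<float(sys.argv[1]) and abs(f[0])<8 and abs(f[1])<8))
E
J="python3 -m jog"
$J '{"jaw":[16,16,16],"slide":[[0.02,0.04,0],[0,0,0],[0,0,0.3]],"spin":[0,0,0]}' >/dev/null; python3 ok.py 4 &&
$J '{"jaw":[16,16],"slide":[[0,0,0.13],[0,0,0]],"spin":[0,0]}' >/dev/null; python3 ok.py 4 &&
$J '{"jaw":[16,16],"slide":[[0,0,0.1],[0,0,0]],"spin":[0,0]}' >/dev/null && python3 ok.py 4 &&
$J '{"jaw":[16,16],"slide":[[0,0,0.1],[0,0,0]],"spin":[0,0]}' >/dev/null && python3 ok.py 4 &&
$J '{"jaw":[16,16],"slide":[[0,0,0.1],[0,0,0]],"spin":[0,0]}' >/dev/null && python3 ok.py 4 &&
$J '{"jaw":[16,16],"slide":[[0,0,0.1],[0,0,0]],"spin":[0,0]}' >/dev/null && python3 ok.py 4 &&
$J '{"jaw":[16,16],"slide":[[0,0,0.1],[0,0,0]],"spin":[0,0]}' >/dev/null && python3 ok.py 4 &&
$J '{"jaw":[16,16],"slide":[[0,0,0.1],[0,0,0]],"spin":[0,0]}' >/dev/null && python3 ok.py 4 &&
$J '{"jaw":[16,16],"slide":[[0,0,0.1],[0,0,0]],"spin":[0,0]}' >/dev/null && python3 ok.py 4
```

```text
8.6 z [514.3 -69.9 218.9] F [ 0.1 -0.2 -1.2]
8.8 z [512.5 -69.6 212.9] F [-0.5  0.9 -2.1]
9.0 z [513.1 -69.6 210.7] F [-0.5 -1.2 -0.8]
9.2 z [513.1 -69.6 207.7] F [-0.1 -1.  -0.6]
9.4 z [513.  -69.6 204.7] F [ 0.2  0.2 -1.6]
9.6 z [513.  -69.6 201.6] F [ 0.2 -0.3 -2.2]
9.8 z [513.  -69.6 198.6] F [-1.  -0.1 -0.7]
10.0 z [513.  -69.6 195.6] F [ 0.  -0.6 -1.3]
10.2 z [513.  -69.6 192.6] F [ 0.4 -0.1 -1.3]
```

It's in the bore, tip about 20 mm down with no contact so far. I'll continue in 2.4 mm gated steps.

```bash
J="python3 -m jog"
$J '{"jaw":[16,16],"slide":[[0,0,0.08],[0,0,0]],"spin":[0,0]}' >/dev/null; python3 ok.py 9.5 &&
$J '{"jaw":[16,16],"slide":[[0,0,0.08],[0,0,0]],"spin":[0,0]}' >/dev/null && python3 ok.py 9.5 &&
$J '{"jaw":[16,16],"slide":[[0,0,0.08],[0,0,0]],"spin":[0,0]}' >/dev/null && python3 ok.py 9.5 &&
$J '{"jaw":[16,16],"slide":[[0,0,0.08],[0,0,0]],"spin":[0,0]}' >/dev/null && python3 ok.py 9.5 &&
$J '{"jaw":[16,16],"slide":[[0,0,0.08],[0,0,0]],"spin":[0,0]}' >/dev/null && python3 ok.py 9.5 &&
$J '{"jaw":[16,16],"slide":[[0,0,0.08],[0,0,0]],"spin":[0,0]}' >/dev/null && python3 ok.py 9.5 &&
$J '{"jaw":[16,16],"slide":[[0,0,0.08],[0,0,0]],"spin":[0,0]}' >/dev/null && python3 ok.py 9.5 &&
$J '{"jaw":[16,16],"slide":[[0,0,0.08],[0,0,0]],"spin":[0,0]}' >/dev/null && python3 ok.py 9.5 &&
$J '{"jaw":[16,16],"slide":[[0,0,0.08],[0,0,0]],"spin":[0,0]}' >/dev/null && python3 ok.py 9.5 &&
$J '{"jaw":[16,16],"slide":[[0,0,0.08],[0,0,0]],"spin":[0,0]}' >/dev/null && python3 ok.py 9.5 &&
$J '{"jaw":[16,16],"slide":[[0,0,0.08],[0,0,0]],"spin":[0,0]}' >/dev/null && python3 ok.py 9.5 &&
$J '{"jaw":[16,16],"slide":[[0,0,0.08],[0,0,0]],"spin":[0,0]}' >/dev/null && python3 ok.py 9.5 &&
$J '{"jaw":[16,16],"slide":[[0,0,0.08],[0,0,0]],"spin":[0,0]}' >/dev/null && python3 ok.py 9.5 &&
$J '{"jaw":[16,16],"slide":[[0,0,0.08],[0,0,0]],"spin":[0,0]}' >/dev/null && python3 ok.py 9.5
```

```text
10.4 z [513.1 -69.6 190.3] F [ 0.  -0.9 -1.1]
10.6 z [513.  -69.6 187.9] F [-0.2 -0.1 -1.7]
10.8 z [513.1 -69.6 185.5] F [-0.7 -0.5 -1.7]
11.0 z [513.4 -69.7 183.5] F [-0.1 -0.3  0.1]
11.2 z [513.8 -69.7 181.7] F [-0.4 -1.   4. ]
11.4 z [513.9 -69.7 179.4] F [-0.3 -0.3  4.7]
11.6 z [513.9 -69.8 177.1] F [-0.8  0.5  5.8]
11.8 z [513.9 -69.8 174.7] F [-0.4 -0.9  6.5]
12.0 z [513.9 -69.7 172.3] F [ 0.2 -0.7  6. ]
12.2 z [513.9 -69.8 169.9] F [-0.4 -0.2  6. ]
12.4 z [513.9 -69.7 167.5] F [0.1 0.2 5.6]
12.6 z [513.9 -69.8 165.1] F [-0.2  0.5  6.1]
12.8 z [513.8 -69.8 162.7] F [0.2 0.4 5.9]
13.0 z [513.9 -69.8 160.3] F [-0.6 -0.1  5.5]
```

```bash
J="python3 -m jog"
$J '{"jaw":[16,16],"slide":[[0,0,0.08],[0,0,0]],"spin":[0,0]}' >/dev/null; python3 ok.py 9.0 &&
$J '{"jaw":[16,16],"slide":[[0,0,0.08],[0,0,0]],"spin":[0,0]}' >/dev/null && python3 ok.py 9.0 &&
$J '{"jaw":[16,16],"slide":[[0,0,0.08],[0,0,0]],"spin":[0,0]}' >/dev/null && python3 ok.py 9.0 &&
$J '{"jaw":[16,16],"slide":[[0,0,0.08],[0,0,0]],"spin":[0,0]}' >/dev/null && python3 ok.py 9.0 &&
$J '{"jaw":[16,16],"slide":[[0,0,0.08],[0,0,0]],"spin":[0,0]}' >/dev/null && python3 ok.py 9.0 &&
$J '{"jaw":[16,16],"slide":[[0,0,0.08],[0,0,0]],"spin":[0,0]}' >/dev/null && python3 ok.py 9.0 &&
$J '{"jaw":[16,16],"slide":[[0,0,0.08],[0,0,0]],"spin":[0,0]}' >/dev/null && python3 ok.py 9.0 &&
$J '{"jaw":[16,16],"slide":[[0,0,0.08],[0,0,0]],"spin":[0,0]}' >/dev/null && python3 ok.py 9.0 &&
$J '{"jaw":[16,16],"slide":[[0,0,0.08],[0,0,0]],"spin":[0,0]}' >/dev/null && python3 ok.py 9.0 &&
$J '{"jaw":[16,16],"slide":[[0,0,0.08],[0,0,0]],"spin":[0,0]}' >/dev/null && python3 ok.py 9.0 &&
$J '{"jaw":[16,16],"slide":[[0,0,0.08],[0,0,0]],"spin":[0,0]}' >/dev/null && python3 ok.py 9.0 &&
$J '{"jaw":[16,16],"slide":[[0,0,0.08],[0,0,0]],"spin":[0,0]}' >/dev/null && python3 ok.py 9.0
```

```text
13.2 z [513.8 -69.8 157.9] F [-0.1 -0.2  6.6]
13.4 z [513.8 -69.8 155.5] F [-0.7 -0.5  5.3]
13.6 z [513.8 -69.8 153.1] F [-0.1 -0.5  5.9]
13.8 z [513.8 -69.8 150.7] F [-0.2 -0.2  6. ]
14.0 z [513.8 -69.8 148.3] F [-1.7  0.5  5.8]
14.2 z [513.8 -69.8 145.9] F [-0.1  0.6  6.2]
14.4 z [513.8 -69.8 143.5] F [ 0.1 -0.   5.9]
14.6 z [513.8 -69.8 141.1] F [-0.2 -0.1  5.2]
14.8 z [513.8 -69.8 138.7] F [-0.   0.3  6.2]
15.0 z [513.7 -69.8 136.3] F [-0.6  0.9  6.5]
15.2 z [513.8 -69.9 134.1] F [-1.2 -0.9  8.4]
15.4 z [514.  -69.9 132.4] F [-2.8  0.2 11.2]
```

Bottomed at TCP z of about 134.8, which puts the tip at z of about 35, or 75 mm below the rim. That makes this the full-depth bottle. I'll unload the cushion and check the groove.

```bash
python3 -m jog '{"jaw":[16,16,16],"slide":[[0,0,-0.1],[0,0,-0.08],[0,0,0]],"spin":[0,0,0]}' && python3 ok.py 9
python3 - <<'E'
from h import *
s=env.grab_frame("scene")[:,:,::-1].copy();cv2.imwrite("pics/scene5.png",s)
cv2.imwrite("pics/c5.png",cv2.resize(s[155:245,245:350],None,fx=6,fy=6,interpolation=3))
E
```

```text
time_s: 15.7
ee_pos: [513.5, -69.7, 136.5]
ee_rot: [180.0, -0.1, -0.0]
force: [-0.1, -0.2, 2.9]
gripper_width: 23.9
gripper_force: 40.0
15.7 z [513.5 -69.7 136.5] F [-0.1 -0.2  2.9]
```

View pics/c5.png

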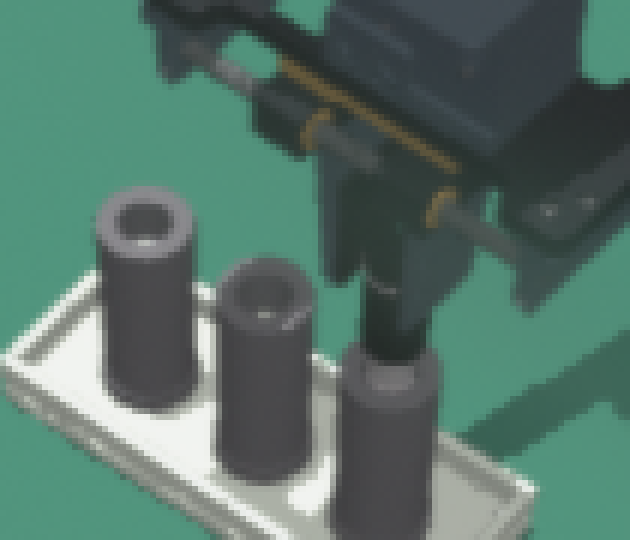

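The grip's lower end stands just above the left rim (crop (390,370)), consistent with the groove being level. I'll take off the last push, release slowly and go straight up.

```bash
python3 -m jog '{"jaw":[16,16],"slide":[[0,0,-0.05],[0,0,0]],"spin":[0,0]}' && python3 ok.py 3
python3 -m jog '{"jaw":[26,30,36,45,60,75,91,91,91,91],"slide":[[0,0,0],[0,0,0],[0,0,0],[0,0,0],[0,0,0],[0,0,0],[0,0,0],[0,0,0],[0,0,0],[0,0,0]],"spin":[0,0,0,0,0,0,0,0,0,0]}'
python3 -m jog '{"jaw":[91,91,91,91,91,91,91,91],"slide":[[0,0,-0.4],[0,0,-0.8],[0,0,-0.9],[0,0,-0.9],[0,0,-0.9],[-0.5,0,-0.5],[0,0,0],[0,0,0]],"spin":[0,0,0,0,0,0,0,0]}'
python3 snap.py w6
python3 - <<'E'
from h import *
w=cv2.imread("pics/w6.png");s=env.grab_frame("scene")[:,:,::-1].copy();t=env.grab_frame("top")[:,:,::-1].copy();cv2.imwrite("pics/t6.png",t)
a=cv2.resize(w[120:240,220:340],None,fx=3,fy=3,interpolation=3)
b=cv2.resize(s[180:252,260:332],None,fx=5,fy=5,interpolation=3)
cv2.imwrite("pics/c6.png",np.hstack([a,b]))
E
```

```text
time_s: 15.95
ee_pos: [513.2, -69.6, 137.3]
ee_rot: [180.0, 0.0, -0.0]
force: [0.3, 0.1, 1.3]
gripper_width: 24.3
gripper_force: 40.0
15.95 z [513.2 -69.6 137.3] F [0.3 0.1 1.3]
time_s: 16.95
ee_pos: [513.3, -69.7, 137.5]
ee_rot: [180.0, -0.0, -0.0]
force: [0.5, -0.1, -0.1]
gripper_width: 89.1
gripper_force: 0.0
time_s: 17.75
ee_pos: [498.4, -69.6, 269.9]
ee_rot: [180.0, -0.1, -0.0]
force: [-0.8, 0.3, -0.2]
gripper_width: 91.2
gripper_force: 0.0
17.8 [498.2 -69.6 269. ] [-180.    0.   -0.] [-0.6  0.2 -0.3]
325.19226210127806 [571. -69. 470.] [ 0.25 -0.    0.97]
```

View pics/c6.png

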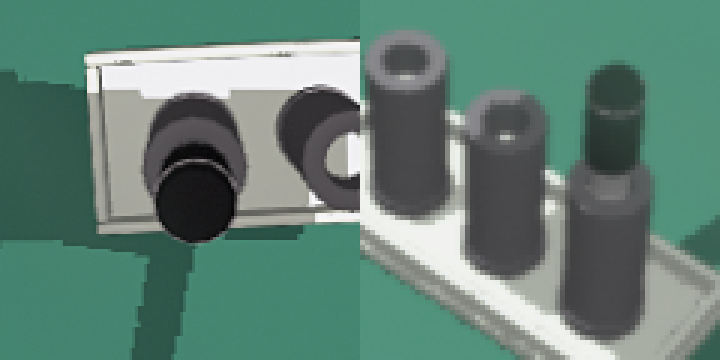

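The gauge stands upright and released in the left bottle, grip top at about (311,197) in the scene view. One numeric check of the height before handing in.

Run:
```python
from h import *
m=env.camera_model("scene");c=np.array(m["camera_from_world"])
def pr(p):
    q=c[:3,:3]@p+c[:3,3];return (m["cx"]-m["fx"]*q[0]/q[2]).round(1),(m["cy"]+m["fy"]*q[1]/q[2]).round(1)
for z in(110,130,170,180,190):print(z,pr(np.array([511.3,-70,z])))
```

```text
110 (np.float64(309.6), np.float64(217.1))
130 (np.float64(310.0), np.float64(211.6))
170 (np.float64(310.9), np.float64(200.0))
180 (np.float64(311.1), np.float64(197.0))
190 (np.float64(311.3), np.float64(193.9))
```

The grip top matches z = 180 mm, as expected for 75 mm of depth.

```bash
python3 -c "
from workcell import env
print(env.job_done())"
```

```text
the job is handed in; nothing more can be done
None
```

The job is handed in: the left (+y) bottle is the full-depth one, with the piston bottoming about 75 mm below the rim, and the gauge stands released and upright in it with its groove level with the rim; no verdict came back.

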